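Uncap and lock the lever bolt of a filter-cell clamp

TASK

Get the sloping filter-cell clamp ready for its run: squeeze the snap tab to free the clip-on cap, lift the cap off and stand it upright on the bench clear of the clamp, then screw the lever bolt clockwise until it is snug, and only then fold its lever down flat to lock it. Leave the wash bottle, the dropper bottle and the timer where they stand.

Things in the scene. Friction and masses are not known exactly. Their poses are not given: they have to be found in the camera images.
- clamp: Grey clamp fixed to the bench: base plate 150 x 150 mm carrying an aluminium bed 140 x 144 mm that slopes at 35 degrees. Origin: centre of the underside of the base, on the bench; x level towards its high (far) side, y to its left, z up. It stands askew: its low edge faces the robot and its right, x turned 0.4 to 0.9 rad to the left of straight ahead. Highest edge 127 mm above the bench.
- bolt_foot (a point): Fixed point amid the bed's top face, on the bolt axis, 85 mm above the bench. z: the bolt axis, square to the bed and out of it, leaning 35 degrees from vertical towards the clamp's low side; x: up the slope; y: level, to the left. A rim 12 mm high (16 at the +y side), 69 x 71 mm outside, holds the cap's foot.
- cap: Loose clip-on cap: box of grey plastic, open below, 60 (x) x 54 (y) x 107 mm high, 0.1 to 0.2 kg, at first square on the sloping bed in the rim, over the bolt, held by a snap tab in its +y wall. Origin: centre of its open foot, z towards its closed top. To get it off, keep the tab pressed and draw the cap out along the bolt axis; the lever within is clear after 105 mm.
- cap_tab_pad (a point): Middle of the outer face of the tab's thumb pad (22 wide, 26 high): 32 mm from the cap's middle along its +y, 52 mm above its foot, 5 mm proud of the wall. Pressing it in 3 to 4 mm (about 6 N) unhooks the tab's lower end from the rim; pinching the cap across y here, pad against the opposite wall (59 mm, 56 pressed), does this and holds the cap. It springs back.
- lever_pin (a point): Pin on which the lever folds, on the bolt axis, 24 mm above the bed when snug and up to 6 mm more when backed out. Frame as lever_tip. A steel clevis 30 mm across round it reaches 7 mm above the pin.
- lever_tip (a point): Middle of the free end of the steel lever, 72 mm from its pin: a straight bar 16 (x) x 18 mm (y) thick, at first under the cap, standing out along the bolt axis. z: from pin to tip; y: along the pin. It folds towards its own -x: with the bolt snug that is straight down the slope, onto a rubber rest.
- bolt (a joint): How far the bolt is screwed in, rad: 0 backed out, 3.6 snug against a firm stop; starts at 0 to 1.6. Grows clockwise as seen looking down the axis at the bed; it goes in 10 mm a turn (1.6 mm a rad). Friction about 0.1 N m; stays where left.
- lever (a joint): Fold of the lever, rad: 0 standing along the bolt axis (open, as at the start), 1.57 flat along the bed (closed, firm stop). Friction about 0.12 N m (2 N at the tip); stays where left.
- wash_bottle: Bystander: white squeeze bottle, body 66 mm across, 148 mm high with a bent spout to 187 mm. Origin under it on the bench; its round body's centre is 10 mm from it along its own y. Stands close to one side of the clamp.
- dropper_bottle: Bystander: dropper bottle 37 mm across, 105 mm high, upright. Origin: centre of its foot. Stands close to the other side of the clamp.
- lab_timer: Bystander: flat timer 60 x 64 x 16 mm lying on the bench to the left of the clamp. Origin: centre of its underside.
- label_tape: Fixed roll of tape, 96 mm across, 25 high. Origin: centre of its underside. To its right a centrifuge, some 200 mm across and with its open lid 270 mm high, stands with its centre at x 0.56, y 0.22 from the robot's base; a low power strip lies beyond x 0.62, a shelf hangs 0.31 m above the bench beyond x 0.61; a tube rack and a tip box stand at the right beyond y -0.5.

How it is judged:
By the outcome, as a careful person would: the job done as asked, in the order asked, and still so for the second after the job is handed in, with the robot touching nothing.
It also fails if it takes over 72 s, if anything falls off the work surface, if the arm or the gripper's body presses on something with over 40 N, if the wrist force passes 120 N, or if a joint passes its speed limit or range.

ROBOT

A 6-joint arm with a two-finger parallel gripper is mounted at the origin on a cart in front of the work surface, level with it; the furniture and walls round the work are solid. World frame = base frame: x ahead of the robot, y to its left, z up, the work surface at z = 0. Lengths are in m, angles in rad, forces in N, time in s.
With the tool pointing down it reaches from about 0.3 to 0.775 m from the base axis. Payload 14.6 kg.
Tool frame: the origin (TCP) lies at the very end of the fingers, on their centre line; the grasp point (between the pads) lies 19 mm behind it; z points along the fingers, x is the direction in which the jaws open and shut, and the axes are right-handed (so a half turn about z gives the same grasp; the last joint's range is limited). The gripper opens to 94 mm and grips with 3 to 60 N. Pads are 16 mm wide; open, the fingers measure 119 mm over their backs; the gripper's body (75 mm by 177 mm) begins 78 mm behind the grasp point.
Start: joints at [-1.403, 0.3, 1.521, -0, 1.321, -0.067], TCP at [0.128, -0.535, 0.205] pointing down, gripper open.
Joint ranges: [-3.03, 3.03], [-0.79, 2.21], [0.23, 2.52], [-1.04, 4.18], [0, 3.07], [-2.55, 2.55]. Speed limits (rad/s): [2.22, 2.22, 2.57, 3.14, 3.14, 3.14].

INTERFACE

Orientations are given as [roll, pitch, yaw] about the fixed x, y, z axes, in that order (R = Rz(yaw) Ry(pitch) Rx(roll)).
In Python, from station import ctrl gives the robot as it stands.
- The arm moves only by the shell command python3 -m inch 'ROWS' [FORCE]. ROWS is JSON, one flat list of numbers, 7 for each row, row after row: the shift along the tool's x, y, z in cm, then the turn, a rotation vector about the tool's x, y, z in rad, then the opening, from 0 (shut) to 1 (fully open). In form: [tx, ty, tz, wx, wy, wz, claw, tx, ty, tz, wx, wy, wz, claw, ...]. A call has 1 to 20 rows; each row shifts and turns the commanded pose from where the row before left it, along the tool's axes as they then stand; what a row does not reach is not made up. A row lasts 1/8 s, in which the tool goes at most 62.5 mm and 10.7 degrees, less where a joint would pass 70% of its speed; a pose out of reach is approached as far as the arm can. A call is refused whole if a number of a shift passes 6.25 or a number of a turn 0.188, either way. A call with a gripper value outside its range is refused whole. The fingers move at their own pace and stop on an object; FORCE is the grip in N (left out, the last holds). Time passes only in rows, so rows that do not move let the fingers close. It gives the time, the measured TCP pose, the force and the opening at its end, in the units of the state.
- ctrl.get_obs(): the state, without advancing time (a new reading comes with each control period).
- ctrl.camera(name): name is "scene" or "top" or "wrist"; returns (picture, depth): 480x640x3 uint8, red, green, blue; 480x640 float32, m along the optical axis (not along the pixel's ray), 0 where there is no reading.
- ctrl.camera_params(name): a dict with "vertical_fov" (degrees; the focal length in pixels is half the picture's height over the tangent of half this angle, whatever the lens; pixels are square), "cx", "cy" (the principal point, pixels), "distortion" ([k1, k2, p1, p2, k3] as OpenCV has them; the pictures are not rectified), "camera_from_world" (4x4, takes a point from world to camera coordinates); the wrist camera has in their place "mount" (4x4, takes a point from camera to tool coordinates, whose origin is the TCP and whose axes are the tool frame's). Camera axes: x right, y down, z forward; pixel columns grow to the right and rows downward; lengths in m; the calibration is good to about 2 mm. A picture is of the moment at which its call begins: read the wrist's pose just before it. camera_params takes no time and is no camera call.
- ctrl.hand_in(): hands the job in, once; it reports no verdict.
Trained networks look in the newest picture that a camera, given by its name, has taken for a name from the list of things; names that differ only in an ending like _2 or _b are one class to them, and where a whole thing is asked for, a point or a joint stands for the part that bears it (a point fixed in the world has none). Each returns a list of dicts, best first, with "score" (0 to 1); they miss things now and then, are a little off and sometimes report something else, mostly with a low value. They report only what shows in the picture. A call takes as long as a camera call.
- ctrl.spot_in(camera, label): "bbox" ([centre column, centre row, width, height] in pixels, round what is visible of it).
- ctrl.place_of(camera, label): "centre" ([column, row] in pixels: a listed point, or the origin of a listed thing).
The state is a dict: "time_s": time; "qpos": joint angles; "joint_vel": joint speeds; "tau": joint torques, N m; "ee_pos": TCP position; "eef_rot": TCP orientation; "force": force on the tool from outside, world axes, zero at the start; "moment": the same for the moment, N m; "grip_width": finger opening in m.
Only numpy, scipy, OpenCV 4.12 (cv2) and the standard library are available. Lean on these libraries where they do the work, as an engineer would, in place of code of your own. Each camera call takes 0.05 s, during which the arm holds its last target. There are 200 camera calls.

## Working session

There is one attempt and no reset: what is moved stays moved. The work goes in short steps, Python scripts to look and compute and a shell command to move; the robot and the scene stay as the last step left them, time stands still between calls to the robot, and variables do not carry over. Pictures are saved under pics/ and viewed, about 8 in all and at most 12, crops included, and the job is handed in when it is done.

```bash
ls; mkdir -p pics; python3 - <<'E'
from station import ctrl
import cv2,json
o=ctrl.get_obs();print(o)
ims=[]
for c in ["scene","top"]:
    p,d=ctrl.camera(c);ims.append(p)
    for l in ["clamp","bolt_foot","cap","cap_tab_pad","wash_bottle","dropper_bottle","lab_timer","label_tape"]:
        try:
            r=ctrl.place_of(c,l)[:2];s=ctrl.spot_in(c,l)[:1]
            print(c,l,[(round(x['score'],2),[round(v) for v in x['centre']]) for x in r],[(round(x['score'],2),[round(v) for v in x['bbox']]) for x in s])
        except Exception as e: print(c,l,e)
    cv2.imwrite(f"pics/{c}0.png",p[:,:,::-1])
    print(ctrl.camera_params(c))
print(ctrl.camera_params("wrist"))
E
```

```text
pics
{'time_s': 0.0, 'qpos': array([-1.40259465e+00,  3.00479849e-01,  1.52163473e+00,  9.22597265e-06,
        1.32068440e+00, -6.65818421e-02]), 'joint_vel': array([ 5.77672668e-05, -8.71903932e-04, -5.09917660e-04,  1.01341776e-03,
        1.93676207e-04,  2.09133736e-04]), 'tau': array([-3.31394040e-04, -5.31803727e+01, -3.52736664e+01,  7.07655237e-02,
        2.44454015e-02, -1.12939072e-04]), 'ee_pos': array([ 0.12790983, -0.53463024,  0.20485884]), 'eef_rot': array([-3.14150348e+00,  1.20305888e-03, -1.33601505e+00]), 'force': array([-0.06815844, -0.2091907 ,  0.25809907]), 'moment': array([0.03366442, 0.01178718, 0.03031872]), 'grip_width': 0.0940558234707522}
scene clamp [] [(0.87, [391, 277, 15, 72])]
scene bolt_foot [] [(0.42, [390, 265, 20, 53])]
scene cap [] []
scene cap_tab_pad [] []
scene wash_bottle [] []
scene dropper_bottle [(0.53, [431, 313])] [(0.56, [430, 298, 17, 37])]
scene lab_timer [(0.58, [260, 235])] [(0.53, [262, 242, 8, 10])]
scene label_tape [] []
{'vertical_fov': 46.12974352112907, 'cx': 325.8884755499843, 'cy': 232.52812229382576, 'distortion': array(
[... 1230 characters left out ...]
],
       [ 1.38589437e-01, -7.80767690e-03, -9.90319145e-01,
         1.44913630e+00],
       [ 0.00000000e+00,  0.00000000e+00,  0.00000000e+00,
         1.00000000e+00]])}
{'vertical_fov': 58.35764568392727, 'cx': 313.93043338483943, 'cy': 236.0943401259467, 'distortion': array([-0.05348444,  0.        ,  0.        ,  0.        ,  0.        ]), 'mount': array([[ 9.99999548e-01,  9.30837116e-04,  1.93874251e-04,
         4.84477854e-04],
       [-9.50556388e-04,  9.73991459e-01,  2.26582732e-01,
        -6.54582045e-02],
       [ 2.20797520e-05, -2.26582814e-01,  9.73991904e-01,
        -1.79633594e-01],
       [ 0.00000000e+00,  0.00000000e+00,  0.00000000e+00,
         1.00000000e+00]])}
```

```bash
python3 - <<'E'
import cv2,numpy as np
t=cv2.imread("pics/top0.png")[150:310,170:450];s=cv2.imread("pics/scene0.png")[160:360,210:490]
a=cv2.resize(t,(525,300),interpolation=3);b=cv2.resize(s,(420,300),interpolation=3)
c=np.zeros((600,800,3),np.uint8);c[:300,:525]=a;c[300:,:420]=b
cv2.imwrite("pics/c0.png",c)
E
```

```text
(no output)
```

View pics/c0.png

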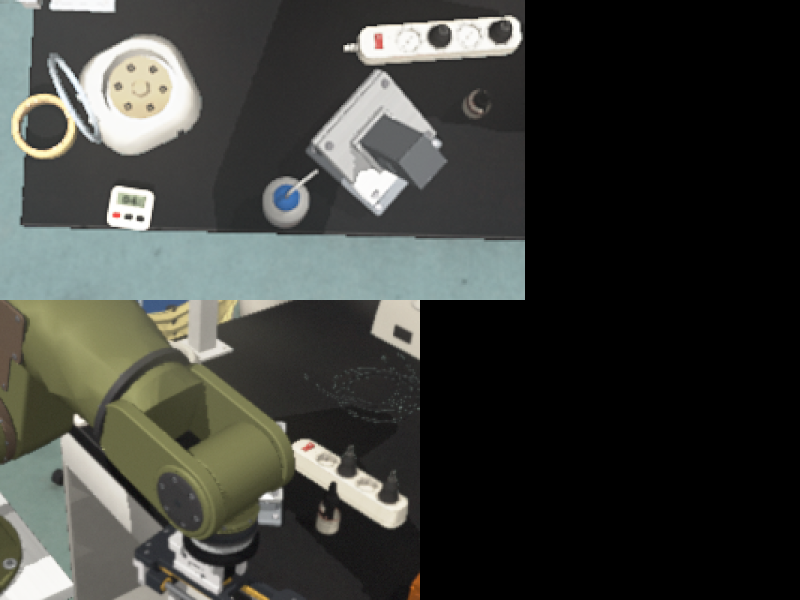

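```bash
cat > h.py <<'E'
from station import ctrl
import numpy as np, cv2
from scipy.spatial.transform import Rotation as R
def tool():
    o=ctrl.get_obs();T=np.eye(4);T[:3,:3]=R.from_euler('xyz',o['eef_rot']).as_matrix();T[:3,3]=o['ee_pos'];return T,o
def cam(c,T=None):
    p=ctrl.camera_params(c);f=240/np.tan(np.radians(p['vertical_fov']/2))
    K=np.array([[f,0,p['cx']],[0,f,p['cy']],[0,0,1.]]);D=np.array(p['distortion'])
    W=T@p['mount'] if c=='wrist' else np.linalg.inv(p['camera_from_world'])
    return K,D,W
def rays(px,K,D,W):
    u=cv2.undistortPoints(np.array(px,float).reshape(-1,1,2),K,D)[:,0]
    v=np.c_[u,np.ones(len(u))]@W[:3,:3].T
    return W[:3,3],v
def atz(px,z,*c):
    o,v=rays(px,*c);return o+v*((z-o[2])/v[:,2:])
def proj(P,K,D,W):
    M=np.linalg.inv(W);return cv2.projectPoints(np.array(P,float).reshape(-1,3),cv2.Rodrigues(M[:3,:3])[0],M[:3,3],K,D)[0][:,0]
def cloud(d,K,D,W,step=1):
    r,c=np.mgrid[0:480:step,0:640:step];r=r.ravel();c=c.ravel();z=d[r,c];k=z>0
    o,v=rays(np.c_[c,r][k],K,D,W);return o+v*z[k][:,None],np.c_[c,r][k]
def triang(obs):  # list of (px,cam)
    A=np.zeros((3,3));b=np.zeros(3)
    for px,c in obs:
        o,v=rays([px],*c);v=v[0]/np.linalg.norm(v);P=np.eye(3)-np.outer(v,v);A+=P;b+=P@o
    return np.linalg.solve(A,b)
def clampR(psi,t=np.radians(35)):
    x=np.array([np.cos(t)*np.cos(psi),np.cos(t)*np.sin(psi),np.sin(t)]);y=np.array([-np.sin(psi),np.cos(psi),0]);return np.c_[x,y,np.cross(x,y)]
E
python3 - <<'E'
from h import *
p,d=ctrl.camera("top");c=cam("top")
P,px=cloud(d,*c)
k=(px[:,0]>325)&(px[:,0]<415)&(px[:,1]>180)&(px[:,1]<270)&(P[:,2]>0.02)
Q=P[k];q=px[k]
# ransac planes
rng=np.random.default_rng(0);rem=np.ones(len(Q),bool)
for it in range(4):
    best=None
    I=np.flatnonzero(rem)
    for _ in range(1500):
        a=Q[rng.choice(I,3,False)];n=np.cross(a[1]-a[0],a[2]-a[0]);l=np.linalg.norm(n)
        if l<1e-6: continue
        n/=l;m=np.abs((Q[I]-a[0])@n)<.002
        if best is None or m.sum()>best.sum():best=m
    S=Q[I[best]];mu=S.mean(0);n=np.linalg.svd(S-mu)[2][2];n*=np.sign(n[2])
    print(best.sum(),"mean",mu.round(4),"n",n.round(3),"tilt",np.degrees(np.arccos(n[2])).round(1),"psi",np.arctan2(-n[1],-n[0]).round(3),"px",q[I[best]].mean(0).round(0))
    rem[I[best]]=False
print("foot",atz([[371,226]],.085,*c)); print("clamp",atz([[370,227]],0,*c)); print("pad",atz([[375,241]],.085+.052*.82,*c)); print("cap",atz([[372,225]],.085,*c))
print("wash",atz([[322,257]],0,*c),"drop",atz([[421,207]],0,*c),"timer",atz([[241,264]],0,*c))
z=P[(abs(P[:,2])<.03)&(px[:,0]>280)&(px[:,0]<450)];print(np.median(z[:,2]))
E
```

```text
760 mean [ 0.4985 -0.1189  0.0955] n [-0.38  -0.45   0.808] tilt 36.1 psi 0.87 px [366. 221.]
413 mean [ 0.4845 -0.1378  0.1452] n [0.549 0.565 0.615] tilt 52.0 psi -2.342 px [375. 224.]
316 mean [ 0.4862 -0.125   0.0907] n [-0.375 -0.456  0.807] tilt 36.2 psi 0.882 px [368. 226.]
219 mean [ 0.4509 -0.1859  0.1707] n [-0.377 -0.519  0.767] tilt 39.9 psi 0.942 px [395. 236.]
foot [[ 0.48737268 -0.13382146  0.085     ]]
clamp [[ 0.49718339 -0.14040935  0.        ]]
pad [[ 0.44167308 -0.14003109  0.12764   ]]
cap [[ 0.49018002 -0.13649445  0.085     ]]
wash [[ 0.40736873 -0.00515453  0.        ]] drop [[ 0.55956778 -0.2869454   0.        ]] timer [[0.38125459 0.22337963 0.        ]]
-2.0010814505422303e-06
```

```bash
cat >> h.py <<'E'
FOOT=np.array([.4874,-.134,.085]);PSI=.875
def goal(h,dx=0,dy=0,foot=None,psi=None,flip=0):
    """tool pose: z along -bolt axis, tool x=-clamp y; TCP h above foot"""
    f=FOOT if foot is None else foot;C=clampR(PSI if psi is None else psi)
    T=np.eye(4);T[:3,:3]=np.c_[-C[:,1],-C[:,0],-C[:,2]];
    if T[:3,:3].shape and np.linalg.det(T[:3,:3])<0: T[:3,1]*=-1
    T[:3,3]=f+C@np.array([dx,dy,h]);return T
def plan(Tg,T=None):
    if T is None: T=tool()[0]
    d=Tg[:3,3]-T[:3,3];w=R.from_matrix(T[:3,:3].T@Tg[:3,:3]).as_rotvec()
    print("shift cm, now axes",(T[:3,:3].T@d*100).round(2),"goal axes",(Tg[:3,:3].T@d*100).round(2),"rotvec",w.round(3),"n>=",np.ceil(np.linalg.norm(w)/.186))
E
python3 - <<'E'
from h import *
G=goal(.19,0,.05);print(G.round(3));plan(G)
E
```

```text
[[ 0.768 -0.525  0.368  0.379]
 [-0.641 -0.629  0.44  -0.186]
 [-0.    -0.574 -0.819  0.241]
 [ 0.     0.     0.     1.   ]]
shift cm, now axes [-28.13 -32.56  -3.52] goal axes [ -3.11 -37.17  21.73] rotvec [ 0.59  -0.195 -0.62 ] n>= 5.0
```

```bash
python3 -m inch '[-3.5,-4.1,-0.45,0,0,0,1,-3.5,-4.1,-0.45,0,0,0,1,-3.5,-4.1,-0.45,0,0,0,1,-3.5,-4.1,-0.45,0,0,0,1,-3.5,-4.1,-0.45,0,0,0,1,-3.5,-4.1,-0.45,0,0,0,1,-3.5,-4.1,-0.45,0,0,0,1,-3.5,-4.1,-0.45,0,0,0,1,0,0,0,0.098,-0.033,-0.103,1,0,0,0,0.098,-0.033,-0.103,1,0,0,0,0.098,-0.033,-0.103,1,0,0,0,0.098,-0.033,-0.103,1,0,0,0,0.098,-0.033,-0.103,1,0,0,0,0.098,-0.033,-0.103,1,0,0,0,0,0,0,1]'
cat > look.py <<'E'
from h import *
import sys
T,o=tool();p,d=ctrl.camera("wrist");c=cam("wrist",T)
n=sys.argv[1];cv2.imwrite(f"pics/{n}.png",p[:,:,::-1]);np.savez(f"pics/{n}.npz",d=d,T=T)
for l in sys.argv[2:]:
    print(l,[(round(x['score'],2),[round(v,1) for v in x['centre']]) for x in ctrl.place_of("wrist",l)[:2]])
E
python3 look.py w1 bolt_foot cap cap_tab_pad clamp wash_bottle
python3 - <<'E'
from h import *
T,o=tool();print(o['qpos'].round(3),T.round(3));plan(goal(.19,0,.05))
E
```

```text
time_s: 3.62
ee_pos: [0.3814, -0.1869, 0.2408]
eef_rot: [-2.532, 0.005, -0.699]
force: [-1.6, -0.2, -0.4]
grip_width: 0.0938
bolt_foot [(0.2, [110.0, 87.6])]
cap []
cap_tab_pad [(0.95, [341.0, 223.1])]
clamp []
wash_bottle [(0.57, [228.1, 208.8])]
[-0.911  0.008  1.887  0.6    1.426 -0.357] [[ 0.767 -0.528  0.365  0.382]
 [-0.642 -0.628  0.44  -0.186]
 [-0.003 -0.572 -0.82   0.242]
 [ 0.     0.     0.     1.   ]]
shift cm, now axes [-0.24  0.19  0.01] goal axes [-0.24  0.19  0.01] rotvec [ 0.002  0.002 -0.003] n>= 1.0
```

View pics/w1.png

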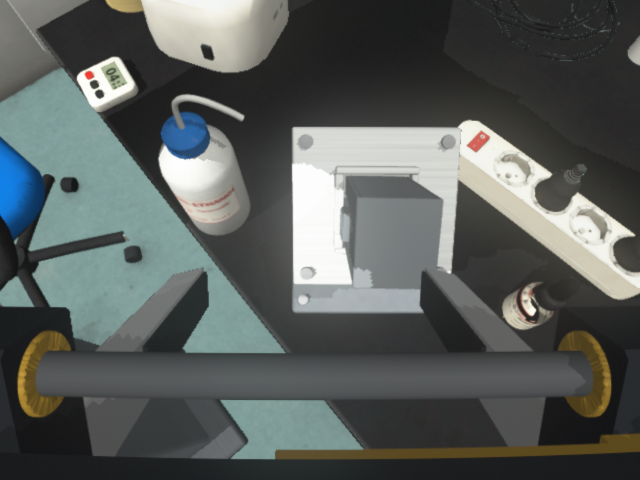

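```bash
python3 -m inch '[2.4,0.1,1,0,0,0,1,2.4,0.1,1,0,0,0,1,0,0,0,0,0,0,1]'
python3 look.py w2 bolt_foot cap cap_tab_pad
cat > fit.py <<'E'
from h import *
for n in ["w1","w2"]:
    z=np.load(f"pics/{n}.npz");c=cam("wrist",z['T']);P,px=cloud(z['d'],*c)
    C=clampR(PSI);L=(P-FOOT)@C
    b=(abs(L[:,2])<.006)&(abs(L[:,0])<.08)&(abs(L[:,1])<.08)
    S=P[b]
    for _ in range(3):
        mu=S.mean(0);nn=np.linalg.svd(S-mu,full_matrices=False)[2][2];nn*=np.sign(nn[2]);S=P[b];S=S[abs((S-mu)@nn)<.0015]
    psi=np.arctan2(-nn[1],-nn[0]);print(n,"bed n",nn.round(4),"tilt",np.degrees(np.arccos(nn[2])).round(2),"psi",psi.round(4),len(S),"off",((mu-FOOT)@nn).round(4))
    # in-plane rectangle
    for dp in np.arange(-.06,.061,.02):
        Q=(S-FOOT)@clampR(PSI+dp);print(round(PSI+dp,3),"x",np.percentile(Q[:,0],[.5,99.5]).round(4),"y",np.percentile(Q[:,1],[.5,99.5]).round(4))
    # cap top
    t=(abs(L[:,2]-.107)<.006)&(abs(L[:,0])<.045)&(abs(L[:,1])<.045);Q=L[t]
    print("cap top z",np.median(Q[:,2]).round(4),"x",np.percentile(Q[:,0],[1,99]).round(4),"y",np.percentile(Q[:,1],[1,99]).round(4),t.sum())
    if t.sum()>50: print(cv2.minAreaRect((Q[:,:2]*1000).astype(np.float32)))
    w=(L[:,2]>.03)&(L[:,2]<.1)&(L[:,0]>.02)&(L[:,0]<.04)&(abs(L[:,1])<.022);print("far wall",np.median(L[w,0]).round(4) if w.any() else None, w.sum(), np.polyfit(L[w,1],L[w,0],1).round(3) if w.any() else "")
E
python3 fit.py
```

```text
time_s: 4.3
ee_pos: [0.4254, -0.2093, 0.2232]
eef_rot: [-2.532, 0.005, -0.696]
force: [-0.5, 1.0, 0.4]
grip_width: 0.0935
bolt_foot []
cap [(0.69, [322.5, 211.9])]
cap_tab_pad [(0.72, [277.2, 230.9])]
w1 bed n [-0.3704 -0.4378  0.8192] tilt 34.99 psi 0.8686 12903 off -0.0019
0.815 x [-0.067   0.0748] y [-0.0771  0.0676]
0.835 x [-0.0664  0.074 ] y [-0.0767  0.0669]
0.855 x [-0.0656  0.0734] y [-0.0765  0.066 ]
0.875 x [-0.065   0.0733] y [-0.0766  0.0662]
0.895 x [-0.0644  0.0734] y [-0.0769  0.0664]
0.915 x [-0.0638  0.074 ] y [-0.0774  0.0669]
0.935 x [-0.063   0.0746] y [-0.0782  0.0675]
cap top z 0.1063 x [-0.03    0.0285] y [-0.0316  0.0218] 7542
((-1.3144207000732422, -5.186023712158203), (54.61212921142578, 60.45156478881836), 88.91346740722656)
far wall 0.0298 1055 [-0.044  0.03 ]
w2 bed n [-0.3709 -0.4373  0.8193] tilt 34.99 psi 0.8675 15670 off -0.0019
0.815 x [-0.0658  0.0744] y [-0.0772  0.0667]
0.835 x [-0.0652  0.0736] y [-0.0767  0.0662]
0.855 x [-0.0643  0.073 ] y [-0.0765  0.0655]
0.875 x [-0.0643  0.0728] y [-0.0766  0.0653]
0.895 x [-0.0647  0.0732] y [-0.0771  0.0654]
0.915 x [-0.0652  0.0739] y [-0.0778  0.0659]
0.935 x [-0.0661  0.0745] y [-0.0786  0.0663]
cap top z 0.1063 x [-0.0305  0.0284] y [-0.0314  0.0213] 9080
((-1.4237842559814453, -5.15019416809082), (54.16032791137695, 60.646156311035156), 89.36327362060547)
far wall 0.0298 1138 [0.019 0.03 ]
```

View pics/w2.png

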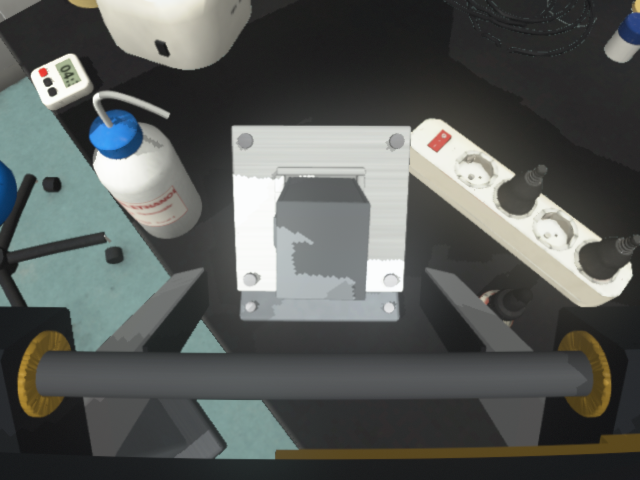

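```bash
python3 - <<'E'
from h import *
f=FOOT+clampR(.868)@np.array([-.0013,-.0053,-.0019]);print(f)
s=open('h.py').read().replace("FOOT=np.array([.4874,-.134,.085]);PSI=.875","FOOT=np.array([%.4f,%.4f,%.4f]);PSI=.868"%tuple(f));open('h.py','w').write(s)
# pad triangulation
cs=[cam("wrist",np.load(f"pics/{n}.npz")['T']) for n in("w1","w2")]
print("pad",((triang([((341,223.1),cs[0]),((277.2,230.9),cs[1])])-f)@clampR(.868)).round(4))
E
python3 - <<'E'
from h import *
plan(goal(.14,0,.0025));plan(goal(.033,0,.0025))
E
```

```text
[ 0.49146019 -0.13740668  0.08269796]
pad [-0.      0.0314  0.0456]
shift cm, now axes [0.24 0.08 3.22] goal axes [0.22 0.08 3.22] rotvec [0.001 0.006 0.003] n>= 1.0
shift cm, now axes [ 0.3   0.07 13.92] goal axes [ 0.22  0.08 13.92] rotvec [0.001 0.006 0.003] n>= 1.0
```

```bash
python3 -m inch '[0.24,0.08,2,0,0.006,0.003,1,0,0,2.4,0,0,0,1,0,0,2.4,0,0,0,1,0,0,2.4,0,0,0,1,0,0,2.4,0,0,0,1,0,0,2.4,0,0,0,1,0,0,0,0,0,0,1]' && python3 - <<'E'
from h import *
plan(goal(.032,0,.0025))
E
```

```text
time_s: 5.38
ee_pos: [0.4776, -0.1494, 0.1082]
eef_rot: [-2.531, 0.002, -0.702]
force: [0.7, -0.2, -0.5]
grip_width: 0.094
shift cm, now axes [ 0.04 -0.03 -0.07] goal axes [ 0.04 -0.03 -0.07] rotvec [ 0.001  0.002 -0.   ] n>= 1.0
```

```bash
python3 -m inch '[0,0,0,0,0,0,0,0,0,0,0,0,0,0,0,0,0,0,0,0,0,0,0,0,0,0,0,0,0,0,0,0,0,0,0,0,0,0,0,0,0,0]' 25
```

```text
time_s: 6.12
ee_pos: [0.4782, -0.1505, 0.1088]
eef_rot: [-2.531, -0.001, -0.703]
force: [-0.4, -1.7, 2.4]
grip_width: 0.0555
```

```bash
python3 -m inch '[0,0,-0.5,0,0,0,0,0,0,-0.7,0,0,0,0,0,0,-0.8,0,0,0,0]'; python3 -m inch '[0,0,-1.5,0,0,0,0,0,0,-1.7,0,0,0,0,0,0,-1.7,0,0,0,0,0,0,-1.7,0,0,0,0,0,0,-1.7,0,0,0,0,0,0,-1.7,0,0,0,0,0,0,-1.7,0,0,0,0,0,0,0,0,0,0,0]'; python3 - <<'E'
from h import *
T,o=tool();print(((T[:3,3]-FOOT)@clampR(PSI)).round(4),o['qpos'].round(2))
G=np.eye(4);G[:3,:3]=R.from_euler('xyz',[np.pi,0,-.702]).as_matrix();G[:3,3]=[.45,-.39,.20];plan(G)
K,D,W=cam("top");print("edge",atz([[370,275],[440,277]],0,K,D,W))
E
python3 look.py w3
```

```text
time_s: 6.5
ee_pos: [0.4703, -0.1591, 0.1253]
eef_rot: [-2.531, 0.0, -0.702]
force: [-0.4, 0.0, -1.3]
grip_width: 0.0553
time_s: 7.5
ee_pos: [0.4272, -0.211, 0.2219]
eef_rot: [-2.532, -0.002, -0.704]
force: [-0.9, -0.3, -1.7]
grip_width: 0.0556
[-0.0002  0.0015  0.1701] [-0.87  0.14  1.8   0.62  1.36 -0.34]
shift cm, now axes [13.32 11.24 -5.16] goal axes [13.3  12.19  2.19] rotvec [-0.61  -0.002 -0.001] n>= 4.0
edge [[ 0.36003233 -0.14212609  0.        ]
 [ 0.35959885 -0.34080126  0.        ]]
```

View pics/w3.png

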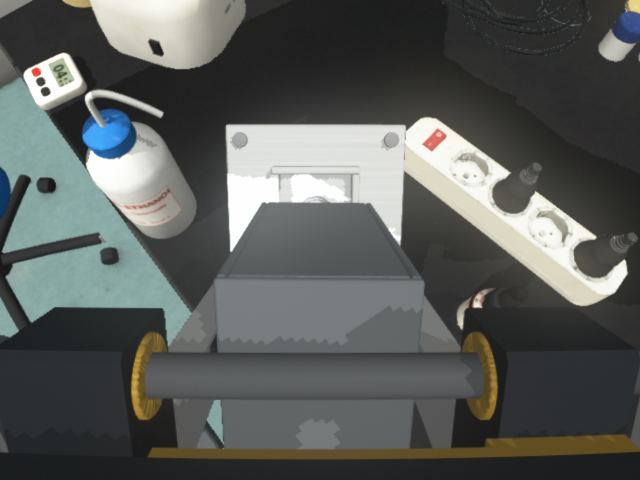

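```bash
python3 -m inch '[1.5,1.2,-0.6,0,0,0,0,2.35,2,-0.9,0,0,0,0,2.35,2,-0.9,0,0,0,0,2.35,2,-0.9,0,0,0,0,2.35,2,-0.9,0,0,0,0,2.4,2,-0.9,0,0,0,0,0,0,0,-0.12,0,0,0,0,0,0,-0.13,0,0,0,0,0,0,-0.13,0,0,0,0,0,0,-0.13,0,0,0,0,0,0,-0.1,0,0,0,0,0,3,0,0,0,0,0,0,3,0,0,0,0,0,0,3,0,0,0,0,0,0,3,0,0,0,0,0,0,2,0,0,0,0,0,0,1,0,0,0,0,0,0,0,0,0,0,0]'; python3 - <<'E'
from h import *
T,o=tool();print(o['ee_pos'],T[:3,2].round(4))
E
```

```text
time_s: 9.8
ee_pos: [0.4505, -0.3881, 0.0479]
eef_rot: [-3.141, 0.001, -0.703]
force: [0.6, -0.5, -1.5]
grip_width: 0.0553
[ 0.45050074 -0.38809639  0.04789968] [-7.0e-04  1.1e-03 -1.0e+00]
```

```bash
python3 -m inch '[0,0,0.7,0,0,0,0,0,0,0.5,0,0,0,0,0,0,0.2,0,0,0,0,0,0,0,0,0,0,0]';python3 -m inch '[0,0,0.2,0,0,0,0,0,0,0,0,0,0,0]'
```

```text
time_s: 10.3
ee_pos: [0.4506, -0.3884, 0.0344]
eef_rot: [-3.141, 0.0, -0.703]
force: [-0.4, -0.3, -0.4]
grip_width: 0.0555
time_s: 10.55
ee_pos: [0.4507, -0.3885, 0.0326]
eef_rot: [-3.141, -0.0, -0.703]
force: [0.3, -1.1, -0.2]
grip_width: 0.0558
```

```bash
python3 -m inch '[0,0,0.15,0,0,0,0,0,0,0,0,0,0,0]';python3 -m inch '[0,0,0.1,0,0,0,0,0,0,0,0,0,0,0]'
```

```text
time_s: 10.8
ee_pos: [0.451, -0.3883, 0.0321]
eef_rot: [-3.141, -0.001, -0.703]
force: [-2.9, 5.8, 10.8]
grip_width: 0.0556
time_s: 11.05
ee_pos: [0.4511, -0.3881, 0.0317]
eef_rot: [-3.141, -0.001, -0.703]
force: [-3.0, 9.3, 18.4]
grip_width: 0.0555
```

```bash
python3 -m inch '[0,0,-0.2,0,0,0,0,0,0,0,0,0,0,1,0,0,0,0,0,0,1,0,0,0,0,0,0,1,0,0,0,0,0,0,1,0,0,-1,0,0,0,1,0,0,-3,0,0,0,1,0,0,-5,0,0,0,1,0,0,-5,0,0,0,1,0,0,-5,0,0,0,1]'; python3 - <<'E'
from h import *
plan(goal(.19))
E
```

```text
time_s: 12.3
ee_pos: [0.4504, -0.3883, 0.2245]
eef_rot: [-3.141, -0.001, -0.703]
force: [0.2, -0.4, -0.3]
grip_width: 0.0945
shift cm, now axes [-13.08 -10.9   -1.39] goal axes [-13.08  -9.72   5.11] rotvec [ 0.611 -0.001  0.   ] n>= 4.0
```

```bash
python3 -m inch '[-3.3,-2.7,-0.35,0,0,0,1,-3.3,-2.7,-0.35,0,0,0,1,-3.3,-2.7,-0.35,0,0,0,1,-3.2,-2.7,-0.35,0,0,0,1,0,0,0,0.153,0,0,1,0,0,0,0.153,0,0,1,0,0,0,0.153,0,0,1,0,0,0,0.153,0,0,1,0,0,0,0,0,0,1]'; python3 look.py w4 lever_tip lever_pin bolt_foot; python3 - <<'E'
from h import *
plan(goal(.19))
z=np.load("pics/w4.npz");c=cam("wrist",z['T']);C=clampR(PSI)
P,px=cloud(z['d'],*c);L=(P-FOOT)@C
t=(abs(L[:,0])<.03)&(abs(L[:,1])<.03)&(L[:,2]>.075)&(L[:,2]<.115)
h=np.percentile(L[t,2],70);print(t.sum(),"tip h",h)
k=t&(abs(L[:,2]-h)<.002);print(k.sum(),L[k].mean(0),cv2.minAreaRect((L[k][:,:2]*1000).astype(np.float32)))
im=cv2.imread("pics/w4.png");u=proj(FOOT+.08*C[:,2],*c)[0].astype(int);print(u)
cr=im[u[1]-90:u[1]+70,u[0]-100:u[0]+100];cv2.imwrite("pics/w4c.png",cv2.resize(cr,(800,640)[:2],interpolation=2)[:600])
E
```

```text
time_s: 13.42
ee_pos: [0.4196, -0.2223, 0.2356]
eef_rot: [-2.529, 0.001, -0.705]
force: [0.3, 0.5, 0.3]
grip_width: 0.094
lever_tip [(0.83, [313.7, 228.5])]
lever_pin [(0.61, [311.6, 212.8])]
bolt_foot [(0.6, [312.9, 203.0])]
shift cm, now axes [-0.01 -0.15 -0.1 ] goal axes [-0.01 -0.15 -0.1 ] rotvec [ 0.001 -0.     0.002] n>= 1.0
931 tip h 0.10107168118446215
610 [0.00494556 0.00010656 0.10093391] ((4.738187789916992, 0.03125572204589844), (15.675433158874512, 17.70596694946289), 10.502983093261719)
[313 229]
```

View pics/w4c.png

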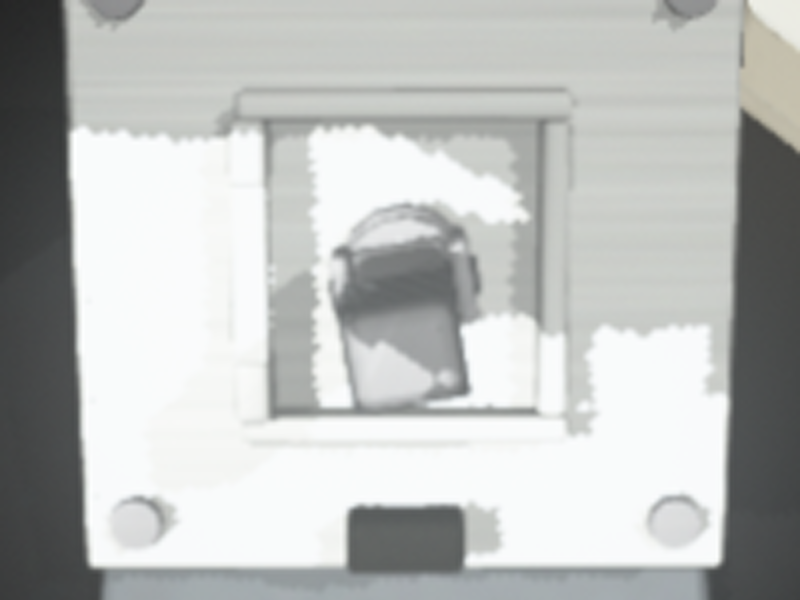

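```bash
python3 look.py w5 lever_tip lever_pin bolt_foot; python3 - <<'E'
from h import *
z=np.load("pics/w5.npz");c=cam("wrist",z['T']);C=clampR(PSI)
print(abs(z['T']-np.load("pics/w4.npz")['T']).max())
P,px=cloud(z['d'],*c);L=(P-FOOT)@C
print("proj h=0,.03,.1",proj([FOOT,FOOT+.028*C[:,2],FOOT+.1*C[:,2]],*c).round(1))
b=(abs(L[:,2])<.004)&(abs(L[:,0])<.09)&(abs(L[:,1])<.09);print("bed h",np.median(L[b,2]),"x",np.percentile(L[b,0],[.2,99.8]),"y",np.percentile(L[b,1],[.2,99.8]))
b=(L[:,2]>.009)&(L[:,2]<.0165)&(abs(L[:,0])<.05)&(abs(L[:,1])<.05);print("rim h",np.median(L[b,2]),"x",np.percentile(L[b,0],[1,99]),"y",np.percentile(L[b,1],[1,99]))
for lo,hi in((.098,.104),(.05,.09),(.024,.042)):
    k=(abs(L[:,0])<.03)&(abs(L[:,1])<.03)&(L[:,2]>lo)&(L[:,2]<hi);print(lo,k.sum(),L[k].mean(0).round(4),cv2.minAreaRect((L[k][:,:2]*1000).astype(np.float32)))
k=(abs(L[:,0])<.03)&(abs(L[:,1])<.03)&(L[:,2]>.05)&(L[:,2]<.095)
print("side face x vs h",np.polyfit(L[k,2],L[k,0],1))
E
```

```text
lever_tip [(0.91, [316.2, 232.5])]
lever_pin [(0.66, [315.2, 213.6])]
bolt_foot [(0.56, [314.8, 205.2])]
0.004037946273320547
proj h=0,.03,.1 [[313.3 211.4]
 [313.2 217.4]
 [313.  238.1]]
bed h 0.0001056484839843302 x [-0.06497651  0.07474945] y [-0.07168334  0.07104047]
rim h 0.012235613384950078 x [-0.04964734  0.04159124] y [-0.03415455  0.03575986]
0.098 649 [0.0051 0.     0.1009] ((4.894482612609863, 0.09456634521484375), (16.68354034423828, 17.935380935668945), 9.451449394226074)
0.05 227 [0.0126 0.0012 0.0724] ((11.405234336853027, -1.5310277938842773), (23.081684112548828, 10.514365196228027), 67.97981262207031)
0.024 293 [ 0.0089 -0.0021  0.0346] ((4.53104305267334, 0.119903564453125), (18.037864685058594, 29.821088790893555), 9.542156219482422)
side face x vs h [0.00733932 0.01200683]
```

```bash
sed -i 's/^FOOT=.*/FOOT=np.array([.4915,-.1374,.0827]);PSI=.868;FOOT=FOOT+clampR(PSI)@np.array([.0049,0,0])/' h.py; python3 - <<'E'
s=open('h.py').read()
s+='''
def turned(T,phi):
    T=T.copy();T[:3,:3]=T[:3,:3]@R.from_rotvec([0,0,phi]).as_matrix();return T
'''
open('h.py','w').write(s)
E
python3 -m inch '[0,0,0,0,0,-0.1744,1,0,0,0,0,0,-0.1744,1,0,0,0,0,0,-0.1744,1,0,0,0,0,0,-0.1744,1,0,0,0,0,0,-0.1744,1,0,0,0,0,0,-0.1744,1,0,0,0,0,0,-0.1744,1,0,0,0,0,0,-0.1744,1,0,0,0,0,0,-0.1744,1,0,0,0,0,0,-0.1744,1,0,0,0,0,0,0,1,0,0,0,0,0,0,1]'; python3 - <<'E'
from h import *
print(FOOT,tool()[1]['qpos'].round(3));plan(turned(goal(.061),-1.745))
E
```

```text
time_s: 15.32
ee_pos: [0.4205, -0.2213, 0.236]
eef_rot: [3.024, -0.602, 1.074]
force: [0.1, 0.3, 0.6]
grip_width: 0.0941
[ 0.49409436 -0.13433728  0.08551052] [-0.894  0.131  1.771  0.608  1.407 -2.086]
shift cm, now axes [ 0.67  0.11 12.77] goal axes [ 0.69  0.12 12.76] rotvec [ 0.    -0.001 -0.005] n>= 1.0
```

```bash
python3 -m inch '[0.68,0.11,1.8,0,0,-0.005,1,0,0,2.2,0,0,0,1,0,0,2.2,0,0,0,1,0,0,2.2,0,0,0,1,0,0,2.2,0,0,0,1,0,0,2.2,0,0,0,1,0,0,0,0,0,0,1]'; python3 - <<'E'
from h import *
plan(turned(goal(.061),-1.745))
E
python3 -m inch '[0,0,0,0,0,0,0.5,0,0,0,0,0,0,0,0,0,0,0,0,0,0,0,0,0,0,0,0,0,0,0,0,0,0,0,0,0,0,0,0,0,0,0,0,0,0,0,0,0,0,0,0,0,0,0,0]' 30
```

```text
time_s: 16.2
ee_pos: [0.4713, -0.1601, 0.1344]
eef_rot: [3.022, -0.602, 1.082]
force: [-0.8, 0.2, 0.4]
grip_width: 0.0941
shift cm, now axes [-0.    0.07 -0.13] goal axes [-0.    0.07 -0.13] rotvec [-0.002 -0.002  0.001] n>= 1.0$: bad value
```

```bash
python3 -m inch '[0,0,0,0,0,0,0,0,0,0,0,0,0,0,0,0,0,0,0,0,0,0,0,0,0,0,0,0,0,0,0,0,0,0,0,0,0,0,0,0,0,0,0,0,0,0,0,0,0]' 30; python3 -c "
from h import *
print(tool()[1]['moment'])"
```

```text
time_s: 17.08
ee_pos: [0.4715, -0.1609, 0.1351]
eef_rot: [3.018, -0.601, 1.085]
force: [-0.3, 0.1, -0.5]
grip_width: 0.0278
[-0.15826056  0.01056599  0.00176744]
```

```bash
python3 -m inch '[0,0,0,0,0,0,0,0,0,0,0,0,0,0,0,0,0,0,0,0,0]'; python3 -c "
from h import *
print(tool()[1]['moment'])"
```

```text
time_s: 17.45
ee_pos: [0.4715, -0.161, 0.1351]
eef_rot: [3.018, -0.601, 1.085]
force: [-0.7, -2.3, -0.8]
grip_width: 0.0159
[-0.43560676  0.3234598  -0.05927241]
```

```bash
python3 -m inch '[0,0,0.016,0,0,0.1,0,0,0,0.024,0,0,0.15,0,0,0,0.027,0,0,0.17,0,0,0,0.027,0,0,0.17,0,0,0,0.027,0,0,0.17,0,0,0,0.027,0,0,0.17,0,0,0,0.027,0,0,0.17,0,0,0,0.027,0,0,0.17,0,0,0,0.027,0,0,0.17,0,0,0,0.027,0,0,0.17,0,0,0,0,0,0,0,0]'; cat > st.py <<'E'
from h import *
T,o=tool();C=clampR(PSI);print("q",o['qpos'].round(3),"width",o['grip_width'].round(4),"F_tool",(T[:3,:3].T@o['force']).round(2),"M_tool",(T[:3,:3].T@o['moment']).round(3))
print("tcp in clamp",((T[:3,3]-FOOT)@C).round(4),"phi",R.from_matrix(goal(0)[:3,:3].T@T[:3,:3]).as_rotvec().round(3))
E
python3 st.py
```

```text
time_s: 18.82
ee_pos: [0.4723, -0.1599, 0.1329]
eef_rot: [-2.534, -0.08, -0.588]
force: [-2.0, -2.6, -0.9]
grip_width: 0.0153Traceback (most recent call last):
  File "st.py", line 2, in <module>
    T,o=tool();C=clampR(PSI);print("q",o['qpos'].round(3),"width",o['grip_width'].round(4),"F_tool",(T[:3,:3].T@o['force']).round(2),"M_tool",(T[:3,:3].T@o['moment']).round(3))
                                                                  ^^^^^^^^^^^^^^^^^^^^^
AttributeError: 'float' object has no attribute 'round'
```

```bash
sed -i "s/o\['grip_width'\].round(4)/round(o['grip_width'],4)/" st.py; python3 st.py; python3 -m inch '[0,0,0.016,0,0,0.1,0,0,0,0.024,0,0,0.15,0,0,0,0.027,0,0,0.17,0,0,0,0.027,0,0,0.17,0,0,0,0.027,0,0,0.17,0,0,0,0.027,0,0,0.17,0,0,0,0.027,0,0,0.17,0,0,0,0.027,0,0,0.17,0,0,0,0.024,0,0,0.15,0,0,0,0.024,0,0,0.12,0,0,0,0,0,0,0,0]'; python3 st.py
```

```text
q [-0.722  0.26   1.883  0.691  1.122 -0.508] width 0.0153 F_tool [-0.29  3.24 -1.14] M_tool [-0.973 -0.176  0.019]
tcp in clamp [-0.0003  0.0001  0.0581] phi [ 0.001 -0.    -0.14 ]
time_s: 20.2
ee_pos: [0.4732, -0.1587, 0.1309]
eef_rot: [-3.021, 0.601, -2.062]
force: [-4.3, -2.7, -0.6]
grip_width: 0.0159
q [-0.719  0.263  1.884  0.693  1.117  1.028] width 0.0159 F_tool [ 4.    2.22 -2.26] M_tool [-0.652  1.071  0.092]
tcp in clamp [-0.0002  0.0002  0.0556] phi [ 0.000e+00 -1.000e-03  1.397e+00]
```

```bash
python3 -m inch '[0,0,0.01,0,0,0.06,0,0,0,0.01,0,0,0.06,0,0,0,0,0,0,0,0]'; python3 st.py;  python3 -m inch '[0,0,0.006,0,0,0.04,0,0,0,0,0,0,0,0]'; python3 st.py; python3 -m inch '[0,0,0.005,0,0,0.03,0,0,0,0,0,0,0,0]'; python3 st.py
```

```text
time_s: 20.58
ee_pos: [0.4733, -0.1586, 0.1307]
eef_rot: [-3.104, 0.611, -2.206]
force: [-4.7, -1.7, 0.4]
grip_width: 0.0156
q [-0.718  0.264  1.884  0.693  1.117  1.147] width 0.0156 F_tool [ 3.12  2.68 -2.81] M_tool [-0.522  1.131  0.046]
tcp in clamp [-0.0003  0.0002  0.0554] phi [ 0.000e+00 -1.000e-03  1.516e+00]
time_s: 20.82
ee_pos: [0.4733, -0.1586, 0.1307]
eef_rot: [-3.131, 0.612, -2.255]
force: [-4.9, -2.1, 0.6]
grip_width: 0.0162
q [-0.718  0.264  1.884  0.693  1.116  1.187] width 0.0162 F_tool [ 3.5   2.44 -3.27] M_tool [-0.545  1.135  0.023]
tcp in clamp [-0.0002  0.0002  0.0553] phi [ 0.000e+00 -1.000e-03  1.555e+00]
time_s: 21.08
ee_pos: [0.4733, -0.1586, 0.1307]
eef_rot: [3.131, 0.612, -2.291]
force: [-5.6, -2.5, -0.2]
grip_width: 0.0157
q [-0.718  0.264  1.884  0.693  1.116  1.216] width 0.0157 F_tool [ 4.71  2.6  -2.98] M_tool [-0.529  1.19  -0.232]
tcp in clamp [-0.0002  0.0002  0.0553] phi [ 0.000e+00 -1.000e-03  1.585e+00]
```

```bash
python3 -m inch '[0,0,0,0,0,0.03,0,0,0,0,0,0,0,0]'; python3 st.py;  python3 -m inch '[0,0,0,0,0,0.03,0,0,0,0,0,0,0,0]'; python3 st.py
```

```text
time_s: 21.32
ee_pos: [0.4733, -0.1585, 0.1307]
eef_rot: [3.109, 0.611, -2.329]
force: [-4.9, -1.9, 0.4]
grip_width: 0.0161
q [-0.718  0.264  1.884  0.693  1.116  1.248] width 0.0161 F_tool [ 3.6   2.35 -2.96] M_tool [-0.531  1.156 -0.564]
tcp in clamp [-0.0002  0.0002  0.0553] phi [ 0.000e+00 -1.000e-03  1.616e+00]
time_s: 21.58
ee_pos: [0.4735, -0.1586, 0.1308]
eef_rot: [3.088, 0.61, -2.367]
force: [-4.6, -2.5, -0.3]
grip_width: 0.0163
q [-0.718  0.264  1.884  0.694  1.116  1.279] width 0.0163 F_tool [ 4.3   1.54 -2.6 ] M_tool [-0.4    1.137 -0.773]
tcp in clamp [-0.0001  0.0001  0.0553] phi [ 1.000e-03 -1.000e-03  1.648e+00]
```

```bash
python3 -m inch '[0,0,0,0,0,-0.02,0.5,0,0,0,0,0,0,0.5,0,0,0,0,0,0,0.5,0,0,0,0,0,0,0.5,0,0,-1,0,0,0,0.5,0,0,-2,0,0,0,0.5,0,0,-2,0,0,0,0.5,0,0,-2,0,0,0,0.5,0,0,-2,0,0,0,0.3,0,0,-1,0,0,-0.05,0,0,0,0,0,0,0,0]'; python3 st.py; python3 look.py w6 lever_tip lever_pin; python3 - <<'E'
from h import *
z=np.load("pics/w6.npz");c=cam("wrist",z['T']);C=clampR(PSI)
P,px=cloud(z['d'],*c);L=(P-FOOT)@C
for lo,hi in((.09,.1),(.024,.036)):
    k=(abs(L[:,0])<.03)&(abs(L[:,1])<.03)&(L[:,2]>lo)&(L[:,2]<hi);print(lo,k.sum(),L[k].mean(0).round(4),cv2.minAreaRect((L[k][:,:2]*1000).astype(np.float32)))
E
```

```text
time_s: 22.95
ee_pos: [0.4363, -0.203, 0.2134]
eef_rot: [3.136, 0.612, -2.286]
force: [0.2, 0.4, 0.4]
grip_width: 0.0205
q [-0.843  0.15   1.805  0.625  1.335  1.244] width 0.0205 F_tool [-0.61  0.1  -0.05] M_tool [-0.019  0.156  0.085]
tcp in clamp [-1.000e-04 -3.000e-04  1.563e-01] phi [0.002 0.    1.581]
lever_tip [(0.97, [314.2, 254.8])]
lever_pin [(0.63, [313.5, 226.4])]
0.09 928 [ 0.0001 -0.0013  0.0949] ((0.27819061279296875, -0.19603347778320312), (19.34164047241211, 17.166656494140625), 89.8747329711914)
0.024 255 [ 0.0002 -0.0112  0.0297] ((0.17279911041259766, -9.592571258544922), (18.014097213745117, 11.039106369018555), 2.723073720932007)
```

View pics/w6.png

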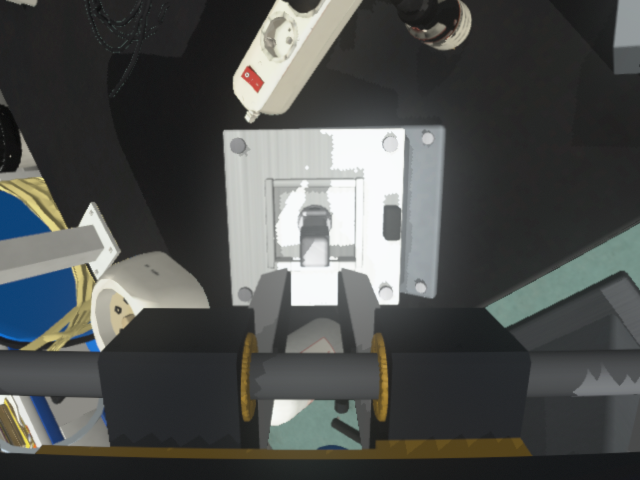

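```bash
python3 -m inch '[-1.6,0,0,0,0,-0.01,0,-1.6,0,0,0,0,0,0,0,0,1.8,0,0,0,0,0,0,2,0,0,0,0,0,0,2,0,0,0,0,0,0,1.8,0,0,0,0,0,0,0,0,0,0,0]' 30; python3 st.py;
```

```text
time_s: 23.98
ee_pos: [0.482, -0.1479, 0.1686]
eef_rot: [3.14, 0.612, -2.273]
force: [-0.2, 0.6, 1.0]
grip_width: 0.0004
q [-0.689  0.21   1.849  0.674  1.171  1.285] width 0.0004 F_tool [-0.91  0.53 -0.6 ] M_tool [-0.017  0.173  0.023]
tcp in clamp [0.0328 0.0005 0.0785] phi [-1.00e-03 -3.00e-03  1.57e+00]
```

```bash
python3 -m inch '[0.6,-0.05,-0.15,0,0,0,0,0.6,0,0,0,0,0,0,0.74,0,-0.01,0,0,0,0,0.74,0,-0.01,0,0,0,0,0.72,0,0.18,0,0,0,0,0.72,0,0.18,0,0,0,0,0,0,0,0,0,0,0]'; python3 st.py;
```

```text
time_s: 24.85
ee_pos: [0.4606, -0.1746, 0.143]
eef_rot: [3.14, 0.612, -2.275]
force: [0.9, 0.4, 0.6]
grip_width: 0.0007
q [-0.762  0.244  1.875  0.675  1.162  1.191] width 0.0007 F_tool [-1.05 -0.4  -0.  ] M_tool [ 0.035  0.169 -0.056]
tcp in clamp [-0.0099 -0.0005  0.0771] phi [ 0.000e+00 -1.000e-03  1.572e+00]
```

```bash
python3 -m inch '[0.64,0,0.36,0,0,0,0,0.64,0,0.36,0,0,0,0,0.53,0,0.52,0,0,0,0,0.53,0,0.52,0,0,0,0,0.37,0,0.63,0,0,0,0,0.37,0,0.63,0,0,0,0]'; python3 st.py;python3 look.py w7 lever_tip lever_pin
```

```text
time_s: 25.6
ee_pos: [0.4558, -0.1804, 0.1006]
eef_rot: [3.141, 0.612, -2.274]
force: [-1.1, -1.1, 2.6]
grip_width: 0.0004
q [-0.778  0.314  1.905  0.701  1.094  1.109] width 0.0004 F_tool [-0.24  0.1  -3.01] M_tool [-0.062  0.432 -0.005]
tcp in clamp [-0.0404 -0.0006  0.0467] phi [ 1.000e-03 -1.000e-03  1.571e+00]
lever_tip [(0.78, [377.1, 292.1])]
lever_pin [(0.96, [232.7, 272.1])]
```

View pics/w7.png

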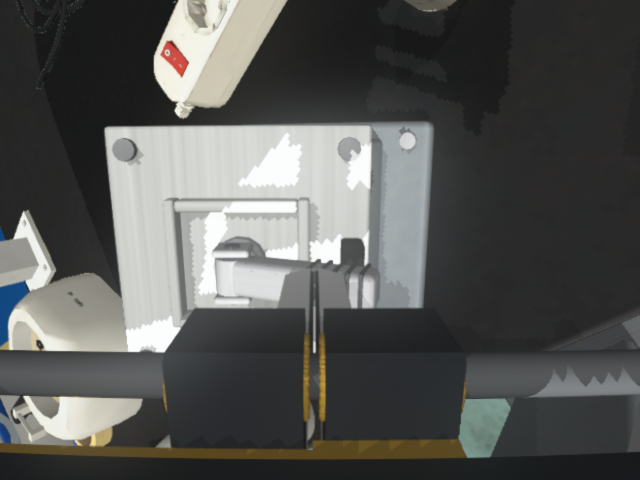

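The lever is folding down towards the rest (tip near (377,292)), with the fingers pressing on its upper face. I'll carry on to the stop.

```bash
python3 -m inch '[0.2,0,0.6,0,0,0,0,0.2,0,0.6,0,0,0,0,0,0,0.2,0,0,0,0,0,0,0,0,0,0,0]'; python3 st.py; python3 -m inch '[0,0,0.15,0,0,0,0,0,0,0,0,0,0,0]'; python3 st.py
```

```text
time_s: 26.25
ee_pos: [0.459, -0.1765, 0.0873]
eef_rot: [3.141, 0.612, -2.274]
force: [-0.8, -0.3, 0.2]
grip_width: 0.0006
q [-0.768  0.337  1.912  0.715  1.066  1.093] width 0.0006 F_tool [ 0.52  0.45 -0.58] M_tool [-0.103  0.215  0.017]
tcp in clamp [-0.0439 -0.0005  0.0329] phi [ 1.000e-03 -2.000e-03  1.571e+00]
time_s: 26.5
ee_pos: [0.4595, -0.1761, 0.0862]
eef_rot: [3.141, 0.612, -2.274]
force: [-1.2, -1.6, 0.8]
grip_width: 0.0007
q [-0.766  0.339  1.913  0.716  1.062  1.092] width 0.0007 F_tool [ 1.21 -0.13 -1.85] M_tool [-0.146  0.58   0.004]
tcp in clamp [-0.044  -0.0006  0.0317] phi [ 1.000e-03 -1.000e-03  1.571e+00]
```

```bash
python3 -m inch '[0,0,0.1,0,0,0,0,0,0,0,0,0,0,0]'; python3 st.py; python3 -m inch '[0,0,0.1,0,0,0,0,0,0,0,0,0,0,0]'; python3 st.py
```

```text
time_s: 26.75
ee_pos: [0.4598, -0.1761, 0.0855]
eef_rot: [-3.141, 0.612, -2.273]
force: [-6.7, -5.8, 5.1]
grip_width: 0.0003
q [-0.766  0.34   1.913  0.717  1.06   1.092] width 0.0003 F_tool [ 4.28  1.34 -9.21] M_tool [-0.408  1.024  0.008]
tcp in clamp [-0.0442 -0.0008  0.031 ] phi [ 1.000e-03 -0.000e+00  1.571e+00]
time_s: 27.0
ee_pos: [0.4601, -0.176, 0.0849]
eef_rot: [-3.14, 0.611, -2.273]
force: [-11.0, -7.6, 8.7]
grip_width: 0.0006
q [-0.765  0.342  1.913  0.717  1.058  1.091] width 0.0006 F_tool [  5.58   3.45 -14.59] M_tool [-0.687  1.419  0.031]
tcp in clamp [-0.0444 -0.001   0.0304] phi [1.00e-03 1.00e-03 1.57e+00]
```

```bash
python3 -m inch '[0,0,-0.5,0,0,0,0,0,0,-2,0,0,0,0,0,0,-4,0,0,0,0,0,0,-4,0,0,0,0,0,0,-4,0,0,0,0,0,0,0,0,0,0,0,0,0,0,0,0,0,0]'; python3 look.py w8 lever_tip lever_pin; python3 - <<'E'
from h import *
z=np.load("pics/w8.npz");c=cam("wrist",z['T']);C=clampR(PSI)
P,px=cloud(z['d'],*c);L=(P-FOOT)@C
k=(L[:,0]>-.066)&(L[:,0]<-.02)&(abs(L[:,1])<.007)&(L[:,2]>.02)&(L[:,2]<.05);a=np.polyfit(L[k,0],L[k,2],1);print("lever top slope deg",np.degrees(np.arctan(a[0])),"h at -.04",np.polyval(a,-.04))
k=(L[:,0]>-.075)&(L[:,0]<-.02)&(abs(L[:,1])<.025)&(L[:,2]>.024)&(L[:,2]<.05);print(cv2.minAreaRect((L[k][:,:2]*1000).astype(np.float32)))
p,d=ctrl.camera("top");cv2.imwrite("pics/top1.png",p[:,:,::-1])
for l in("cap","wash_bottle","dropper_bottle","lab_timer"):print(l,[(round(x['score'],2),np.round(x['centre'],1).tolist(),atz([x['centre']],0,*cam("top"))[0].round(3)) for x in ctrl.place_of("top",l)[:1]])
P,px=cloud(d,*cam("top"));k=(abs(P[:,0]-.45)<.06)&(abs(P[:,1]+.388)<.06)&(P[:,2]>.09);print("cap top",k.sum(),P[k].mean(0).round(4),P[k,2].std().round(4))
a=cv2.imread("pics/w8.png")[60:460,60:580];b=cv2.imread("pics/top1.png")[150:310,170:450]
o=np.zeros((600,800,3),np.uint8);o[:300,:390]=cv2.resize(a,(390,300));o[300:,:525]=cv2.resize(b,(525,300),interpolation=3);cv2.imwrite("pics/fin.png",o)
E
```

```text
time_s: 27.88
ee_pos: [0.4064, -0.2383, 0.2025]
eef_rot: [3.14, 0.613, -2.274]
force: [0.1, -0.1, -0.1]
grip_width: 0.0006
lever_tip [(0.57, [353.0, 224.3]), (0.54, [253.9, 223.6])]
lever_pin [(0.64, [254.5, 221.2])]
lever top slope deg -0.45217887708428683 h at -.04 0.032201484376199685
((-45.88800048828125, 0.0020246505737304688), (51.73462677001953, 19.72925567626953), 0.07378600537776947)
cap [(0.87, [455.1, 243.9], array([ 0.455, -0.385,  0.   ]))]
wash_bottle [(0.86, [324.2, 258.5], array([ 0.403, -0.011,  0.   ]))]
dropper_bottle [(0.56, [420.9, 204.7], array([ 0.566, -0.287,  0.   ]))]
lab_timer [(0.64, [243.3, 262.4], array([0.386, 0.217, 0.   ]))]
cap top 502 [ 0.4538 -0.3864  0.1066] 0.0044
```

View pics/fin.png

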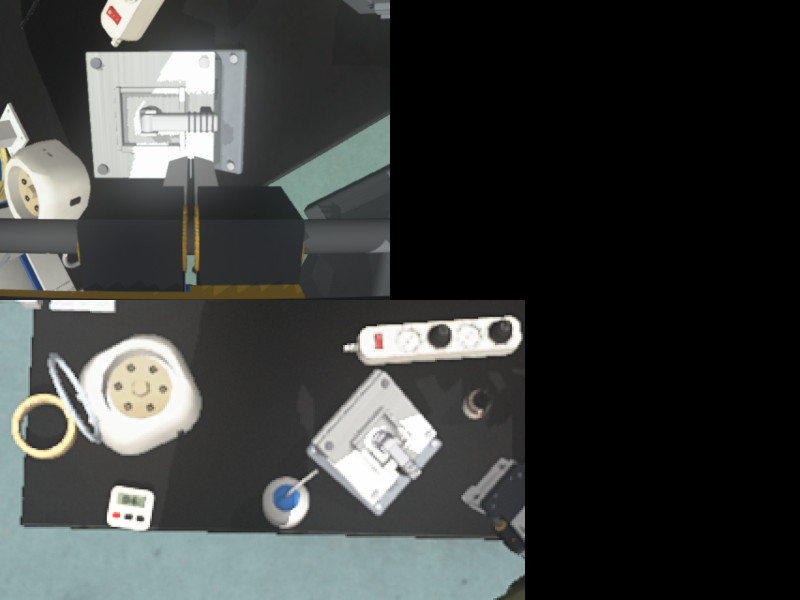

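```bash
python3 - <<'E'
import cv2
cv2.imwrite("pics/capc.png",cv2.resize(cv2.imread("pics/top1.png")[190:310,380:540],(640,480),interpolation=2))
E
```

```text
(no output)
```

View pics/capc.png

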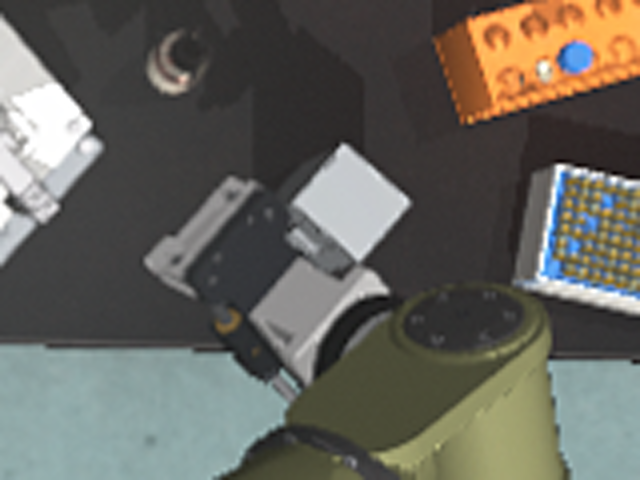

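```bash
python3 - <<'E'
import cv2,numpy as np
a=cv2.imread("pics/top0.png");b=cv2.imread("pics/top1.png")
for n,(x,y,r) in dict(wash=(324,255,17),timer=(240,262,16),drop=(424,205,12)).items():
    m=cv2.matchTemplate(b[y-r-8:y+r+8,x-r-8:x+r+8],a[y-r:y+r,x-r:x+r],cv2.TM_CCOEFF_NORMED);i=np.unravel_index(m.argmax(),m.shape);print(n,i[0]-8,i[1]-8,m.max())
from station import ctrl
print(ctrl.hand_in())
E
```

```text
wash 0 0 0.94324654
timer 0 0 0.99991345
drop 0 0 0.876128
the job is handed in; nothing more can be done
None
```

The clamp is set up as asked, and I handed the job in at about 28 s of the 72 s allowed.

1. **Cap:** I pinched the tab (55.5 mm across the jaws), drew the cap off along the bolt axis and stood it upright on the bench.
2. **Bolt:** I gripped the lever and turned the bolt clockwise about 3.3 rad until it stopped firmly. The stop held about 0.77 N m, against roughly 0.1 N m of friction.
3. **Lever:** With the bolt snug, I folded the lever down to its stop, pressing with about 15 N, then backed the arm away.

**Last checks:**
- **Lever:** it lies flat to within 0.5°, with its top face 32 mm above the bed as expected. It points straight down the slope.
- **Cap:** it stands at about (0.454, -0.386), with its top at 0.107 m, clear of the clamp.
- **Bystanders:** the wash bottle, dropper bottle and timer show no shift between the first and last top pictures. The network's positions for them differed by up to about 7 mm between the two looks, which I take as its noise.
- **Robot:** the wrist force was about zero, with nothing touching.

One reading disagreed along the way. The cap had been sitting about 6 mm down-slope of the bolt axis, so I re-measured the axis from the bed and lever before gripping the lever.

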